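# Stack a strap-winder hub on its assembly spindle

### The job

Build the strap-winder hub on the upright steel pin of the yellow round fixture: thread on first the toothed steel wheel, then the black rubber ring, then the orange drum with its wide flange down as it lies, and last put the red cap, hollow side down as it lies, over the tip of the pin, each seated flat on the one below. Leave the blue drum, the screwdriver and the tray of screws where they are; the green fixture is not used.

Things in the scene. Friction and masses are not known exactly. Their poses are not given: they have to be found in the camera images.
- toothed_wheel: Steel ratchet wheel with teeth round its rim, lying flat: 62 mm across the teeth, 14 mm thick, with a 24 mm through hole. Origin: centre of its underside; z is its axis, up.
- rubber_ring: Black rubber ring lying flat: 52 mm outside diameter, 12 mm thick, with a 24 mm through hole. Origin: centre of its underside; z is its axis, up.
- orange_drum: Orange plastic drum standing on its flange: the flange at the bottom is 58 mm across and 6 mm thick, the round body above it is 46 mm across and 20 mm high; 26 mm high in all, with a 24 mm through hole. Origin: centre of its underside; z is its axis, up. Grip it by the body, above the flange.
- red_cap: Red plastic cap, a round knob 40 mm across and 24 mm high with a small white dot in the middle of its closed top; from below it has a 24 mm wide socket 14 mm deep. It lies socket down. Origin: centre of its underside; z is its axis, up.
- yellow_fixture: The target: round yellow base plate 84 mm across and 12 mm thick, fixed to the bench, with an upright steel pin 12 mm across in its centre that rises 58 mm above the plate's top (its last 5 mm taper to 4 mm). Origin: centre of the plate's underside, on the bench top; the pin's axis is z, up. Seated in order on it, the undersides lie this far above the bench: wheel 12 mm, ring 26 mm, drum 38 mm, cap 64 mm.
- green_fixture: A second fixture of the same shape and size with a green base plate; not used in this job. Origin: centre of the plate's underside, on the bench top.
- blue_drum: Blue drum, the same shape and size as the orange one; to be left where it is. Origin: centre of its underside.
- screw_tray: Small open cardboard tray full of screws, 80 x 60 mm (its x and y) and 30 mm high, heavy; to be left where it is. Origin: centre of its underside.
- screwdriver: Screwdriver with a black handle lying on the bench, 180 mm long along its x axis (blade to +x), 26 mm high at the handle; to be left where it is. Origin: midway along it, on the bench top.
Mind the look-alikes: they are no part of the job. Several things have the shape of the orange_drum; the one meant has the colours described above. Several things look just like the yellow_fixture: the one meant starts farthest from the robot's base.

How it is judged:
On the way, in this order (a step that is already met when the one before it is completed fails the run):
1. the toothed steel wheel is threaded on the yellow fixture's pin and seated on the base plate (horizontal distance between toothed_wheel and yellow_fixture below 0.009 m and z of toothed_wheel in the frame of yellow_fixture between 0.008 and 0.016 m and angle between toothed_wheel's own z axis and vertical below 0.12 rad), for 0.2 s.
2. the black rubber ring is threaded on the yellow fixture's pin and seated on the toothed steel wheel (horizontal distance between rubber_ring and yellow_fixture below 0.009 m and z of rubber_ring in the frame of yellow_fixture between 0.022 and 0.03 m and angle between rubber_ring's own z axis and vertical below 0.12 rad), for 0.2 s.
3. the orange drum is threaded on the yellow fixture's pin and seated on the black rubber ring (horizontal distance between orange_drum and yellow_fixture below 0.009 m and z of orange_drum in the frame of yellow_fixture between 0.034 and 0.042 m and angle between orange_drum's own z axis and vertical below 0.12 rad), for 0.2 s.
4. the red cap is threaded on the yellow fixture's pin and seated on the orange drum (horizontal distance between red_cap and yellow_fixture below 0.009 m and z of red_cap in the frame of yellow_fixture between 0.06 and 0.068 m and angle between red_cap's own z axis and vertical below 0.12 rad), for 0.2 s.
At the end, for the whole second after the job is handed in: On the yellow fixture's pin, from below: toothed wheel, rubber ring, orange drum (flange down), red cap; each within 9 mm of the pin's axis, its underside within 4 mm of its seated height (12, 26, 38, 64 mm above the bench), upright within 0.12 rad, released and at rest (all of step 1 and all of step 2 and all of step 3 and all of step 4 and linear speed of each of toothed_wheel, rubber_ring, orange_drum, red_cap below 0.02 m/s); the robot touches nothing.
It fails at once if the blue drum is moved more than 30 mm (distance of blue_drum from where it was at the start of the episode above 0.03 m).
It fails at once if the tray of screws is moved more than 30 mm (distance of screw_tray from where it was at the start of the episode above 0.03 m).
It fails at once if the screwdriver is moved more than 30 mm (distance of screwdriver from where it was at the start of the episode above 0.03 m).
It also fails if it takes over 102 s, if anything falls off the work surface, if the arm or the gripper's body presses on something with over 40 N, if the wrist force passes 120 N, or if a joint passes its speed limit or range.

### The arm

A 6-joint arm with a two-finger parallel gripper is mounted at the origin on the work surface. World frame = base frame: x ahead of the robot, y to its left, z up, the work surface at z = 0. Lengths are in m, angles in rad, forces in N, time in s.
With the tool pointing down it reaches from about 0.35 to 0.975 m from the base axis. Payload 4.9 kg.
Tool frame: the origin (TCP) lies at the very end of the fingers, on their centre line; the grasp point (between the pads) lies 19 mm behind it; z points along the fingers, y is the direction in which the jaws open and shut (so a half turn about z gives the same grasp; the last joint's range is limited). The gripper opens to 85 mm and grips with 20 to 120 N. Pads are 22 mm wide; open, the fingers measure 114 mm over their backs; the gripper's body (76 mm by 85 mm) begins 54 mm behind the grasp point. The pads swing forward as they close: fully open they stand 13 mm farther back than shut.
Start: joints at [1.212, 0.053, 1.613, -0, 1.476, -0.119], TCP at [0.148, 0.607, 0.231] pointing down, gripper open.
Joint ranges: [-3.01, 3.01], [-1.01, 2.22], [0.06, 2.58], [-1.02, 4.17], [0.09, 2.62], [-3.14, 3.14]. Speed limits (rad/s): [2.57, 2.57, 3.14, 3.14, 3.14, 3.14].

### API

Orientations are given as a 3x3 rotation matrix whose columns are the frame's x, y, z axes.
In Python, from workcell import * gives the robot as it stands. The module is installed in compiled form; this text tells all that it offers.
- The arm moves only by the tool step_arm, never from a script. Its argument "steps" is one flat list of numbers, 6 for each row, row after row: the shift along the tool's x, y, z in m, then the turn, a rotation vector about the tool's x, y, z in rad. In form: [x, y, z, rx, ry, rz, x, y, z, rx, ry, rz, ...]. A call has 1 to 12 rows; each row shifts and turns the pose as measured when the row begins, along the tool's axes as they then stand; what a row does not reach is not made up. A row lasts 1/8 s, in which the tool goes at most 62.5 mm and 10.7 degrees, less where a joint would pass 70% of its speed; a pose out of reach is approached as far as the arm can. A call is refused whole if a number of a shift passes 0.0625 or a number of a turn 0.188, either way. A call with a gripper value outside its range is refused whole. "grip" is the opening, from 0 (shut) to 1 (fully open), set as the call begins (left out, the last holds). The fingers move at their own pace and stop on an object; "newtons" is the grip in N (left out, the last holds). Time passes only in rows, so rows that do not move let the fingers close. It gives the time, the measured TCP pose, the force and the opening at its end, in the units of the state.
- get_obs(): the state, without advancing time (a new reading comes with each control period).
- get_image(name): name is "side" or "top"; returns the picture (400x640x3 uint8, blue, green, red); there is no depth.
- camera_model(name): a dict with "mtx" (3x3 intrinsics, pixels), "k1" (the pictures are not rectified: a ray, as slopes to the right and down, at radius r is drawn at 1 + k1 r^2 times it, then the intrinsics apply), "rvec" (rotation vector, rad) and "tvec" (3), from world to camera coordinates, as OpenCV has them. Camera axes: x right, y down, z forward; pixel columns grow to the right and rows downward; lengths in m; the calibration is good to about 2 mm. A picture is of the moment at which its call begins. camera_model takes no time and is no camera call.
- hand_in(): hands the job in, once; it reports no verdict.
The state is a dict: "clock": time; "joints": joint angles; "qd": joint speeds; "joint_torque": joint torques, N m; "eef_pos": TCP position; "tool_rot": TCP orientation; "wrist_force": force on the tool from outside, world axes, zero at the start; "ft_torque": the same for the moment, N m; "finger_gap": opening from 0.0 (shut) to 1.0 (fully open).
Only numpy, scipy, OpenCV 4.12 (cv2) and the standard library are available. Lean on these libraries where they do the work, as an engineer would, in place of code of your own. Each camera call takes 0.05 s, during which the arm holds its last target.

## Working session

There is one attempt and no reset: what is moved stays moved. The work goes in short steps, Python scripts to look and compute and a tool call to move; the robot and the scene stay as the last step left them, time stands still between calls to the robot, and variables do not carry over. Pictures are saved under pics/ and viewed, and the job is handed in when it is done.

Besides the shell and the picture viewer there is one more tool, called after "Request:" by a JSON object that holds its "fn" and its "kwargs". step_arm: Moves the arm, as the interface text tells. Its arguments: {"type":"object","properties":{"steps":{"type":"array","items":{"type":"number"}},"grip":{"type":"number"},"newtons":{"type":"number"}},"required":["steps"]}

```bash
mkdir -p pics; cat > h.py <<'E'
from workcell import *
import numpy as np, cv2
def ray(name,u,v):
    c=camera_model(name);K=np.array(c["mtx"]);d=np.array([(u-K[0,2])/K[0,0],(v-K[1,2])/K[1,1]])
    p=d.copy()
    for _ in range(20): p=d/(1+c["k1"]*(p@p))
    R=cv2.Rodrigues(np.array(c["rvec"],float))[0];t=np.array(c["tvec"],float).ravel()
    return -R.T@t, R.T@np.array([p[0],p[1],1])
def onz(name,u,v,z):
    o,d=ray(name,u,v);return o+d*(z-o[2])/d[2]
def proj(name,P):
    c=camera_model(name);K=np.array(c["mtx"]);R=cv2.Rodrigues(np.array(c["rvec"],float))[0];q=R@np.array(P)+np.array(c["tvec"],float).ravel()
    s=q[:2]/q[2];s=s*(1+c["k1"]*(s@s));return K[0,0]*s[0]+K[0,2],K[1,1]*s[1]+K[1,2]
E
python3 - <<'E'
from h import *
o=get_obs();print(o["eef_pos"],o["tool_rot"],o["clock"],o["finger_gap"])
for n in("top","side"):
    im=get_image(n);cv2.imwrite(f"pics/{n}0.png",im);print(n,ray(n,320,200),camera_model(n)["k1"])
E
```

```text
[0.14819933 0.60652774 0.23004749] [[-9.71400995e-01  2.37443894e-01 -7.10202388e-04]
 [ 2.37444846e-01  9.71399072e-01 -1.94611413e-03]
 [ 2.27797024e-04 -2.05909110e-03 -9.99997854e-01]] 0.0 1.001053706408242
top (array([0.36820187, 0.03820891, 0.90661215]), array([ 0.16289463, -0.00440644, -0.98667776])) -0.07738171579768169
side (array([ 0.10064189, -0.63975876,  0.57783846]), array([ 0.44916947,  0.70875061, -0.54450471])) 0.014791688532580366
```

View pics/top0.png

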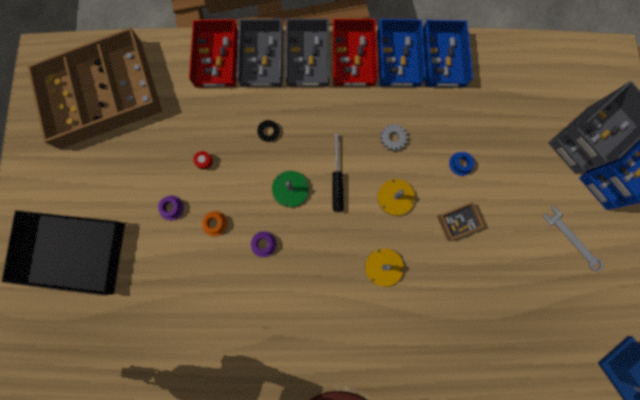

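View pics/side0.png

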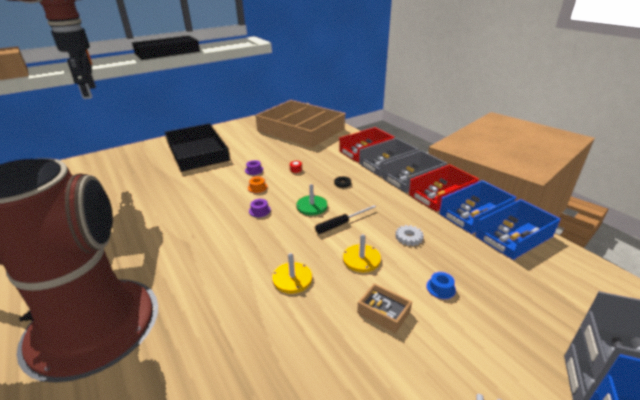

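The top view is +x up and +y left. The wheel is at about (394,138), ring (268,131), orange drum (214,223), cap (203,160) and green fixture (291,188). The yellow plates are at (396,197) and (385,267). Next I'll measure these.

```bash
cat > m.py <<'E'
from h import *
t=cv2.imread("pics/top0.png");s=cv2.imread("pics/side0.png")
def mask(im,n):
    h=cv2.cvtColor(im,cv2.COLOR_BGR2HSV);H,S,V=cv2.split(h)
    return {"yellow":(H>19)&(H<32)&(S>200)&(V>120),"orange":(H>4)&(H<15)&(S>190)&(V>120),"red":((H<4)|(H>175))&(S>150)&(V>90),
     "green":(H>45)&(H<80)&(S>120),"blue":(H>100)&(H<118)&(S>150)&(V>70),"black":(V<45),"steel":(S<60)&(V>90),"purple":(H>120)&(H<150)&(S>80)}[n].astype(np.uint8)*255
def blobs(im,n,win,minA=30):
    m=mask(im,n);k=np.zeros_like(m);x0,y0,x1,y1=win;k[y0:y1,x0:x1]=m[y0:y1,x0:x1]
    cs=cv2.findContours(k,cv2.RETR_EXTERNAL,cv2.CHAIN_APPROX_NONE)[0]
    return [c for c in cs if cv2.contourArea(c)>minA]
E
python3 - <<'E'
from m import *
W={"yellow":(350,170,430,295),"orange":(190,200,240,245),"red":(185,145,220,175),"green":(265,165,320,212),"blue":(440,145,485,180),"black":(250,115,345,215),"steel":(375,118,415,156),"purple":(150,190,285,262)}
Z={"yellow":.012,"orange":.006,"red":.024,"green":.012,"blue":.006,"black":.012,"steel":.014,"purple":.006}
for n,w in W.items():
    for c in blobs(t,n,w):
        h=cv2.convexHull(c);e=cv2.fitEllipse(h);
        p=onz("top",*e[0],Z[n]);q=onz("top",e[0][0]+1,e[0][1],Z[n]);mm=1000*np.linalg.norm(p-q)
        print(n,np.round(e[0],1),"diam mm",np.round(np.array(e[1])*mm,0),"xyz",np.round(p,4),"r",round(float(np.hypot(*p[:2])),3),"side px",np.round(proj("side",p),0))
ts=np.hstack([cv2.resize(t[110:260,150:290],None,fx=3,fy=3,interpolation=2),cv2.resize(t[110:260,370:490],None,fx=3,fy=3,interpolation=2)])
cv2.imwrite("pics/z.png",ts)
E
```

```text
yellow [384.  267.1] diam mm [81. 82.] xyz [ 0.3671 -0.1038  0.012 ] r 0.381 side px [291. 274.]
yellow [395.9 196.8] diam mm [80. 81.] xyz [ 0.522  -0.1353  0.012 ] r 0.539 side px [360. 254.]
orange [212.1 223.3] diam mm [44. 54.] xyz [0.4661 0.2742 0.006 ] r 0.541 side px [257. 185.]
red [201.7 159.3] diam mm [35. 36.] xyz [0.6081 0.2986 0.024 ] r 0.677 side px [295. 163.]
green [290.1 188.4] diam mm [80. 81.] xyz [0.5425 0.1008 0.012 ] r 0.552 side px [311. 202.]
blue [461.3 163. ] diam mm [51. 55.] xyz [ 0.6009 -0.2918  0.006 ] r 0.668 side px [440. 285.]
black [337.8 191.8] diam mm [ 27. 103.] xyz [ 0.5342 -0.0056  0.012 ] r 0.534 side px [331. 223.]
black [268.3 130.8] diam mm [46. 49.] xyz [0.6775 0.1515 0.012 ] r 0.694 side px [342. 180.]
steel [393.2 136.2] diam mm [57. 63.] xyz [ 0.6625 -0.1345  0.014 ] r 0.676 side px [408. 231.]
purple [263.1 243.9] diam mm [53. 54.] xyz [0.42  0.16  0.006] r 0.449 side px [259. 208.]
purple [170.4 207.5] diam mm [53. 56.] xyz [0.502  0.3701 0.006 ] r 0.624 side px [254. 168.]
```

View pics/z.png

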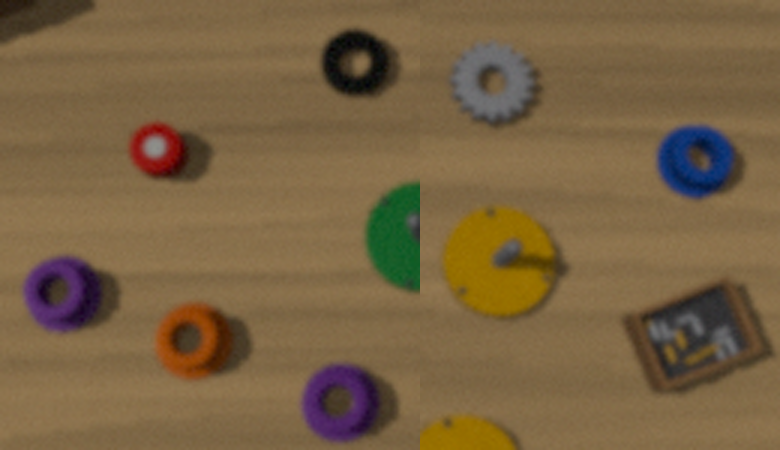

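```bash
python3 - <<'E'
from m import *
def ell(im,f,w):
    h=cv2.cvtColor(im,cv2.COLOR_BGR2HSV);H,S,V=[a.astype(int) for a in cv2.split(h)]
    m=f(H,S,V).astype(np.uint8)*255;k=np.zeros_like(m);x0,y0,x1,y1=w;k[y0:y1,x0:x1]=m[y0:y1,x0:x1]
    c=max(cv2.findContours(k,cv2.RETR_EXTERNAL,cv2.CHAIN_APPROX_NONE)[0],key=cv2.contourArea)
    return cv2.fitEllipse(cv2.convexHull(c)),cv2.boundingRect(c)
S_=lambda H,S,V:(S<75)&(V>60)
O_=lambda H,S,V:(H<14)&(S>170)&(V>60)
R_=lambda H,S,V:((H<8)|(H>172))&(S>140)&(V>60)
B_=lambda H,S,V:(V<60)
Y_=lambda H,S,V:(H>19)&(H<32)&(S>200)&(V>100)
for n,f,w,ws,z in(("steel",S_,(375,118,415,156),(390,220,428,250),.014),("orange",O_,(195,205,233,240),(242,172,272,198),.006),("red",R_,(185,145,220,175),(285,155,306,176),.024),("black",B_,(252,117,285,146),(330,173,354,191),.012),("yellow",Y_,(372,172,420,220),(335,235,390,275),.012)):
    e,b=ell(t,f,w);e2,b2=ell(s,f,ws);p=onz("top",*e[0],z);pc=onz("side",*e2[0],z)
    print(n,np.round(e[0],1),np.round(e[1],1),b,np.round(p,4),"| side",np.round(e2[0],1),np.round(e2[1],1),b2,np.round(pc,4))
for nm,z0 in(("pintip",.07),):
    pass
cv2.imwrite("pics/zs.png",cv2.resize(s[150:310,235:465],None,fx=3.4,fy=3.4,interpolation=2))
cv2.imwrite("pics/zt.png",cv2.resize(t[170:225,365:425],None,fx=10,fy=10,interpolation=2))
E
```

```text
steel [393.8 136.8] [26.9 28. ] (380, 123, 28, 28) [ 0.6611 -0.1358  0.014 ] | side [409.1 235. ] [20.9 29.2] (395, 225, 29, 21) [ 0.6547 -0.1459  0.014 ]
orange [214.2 223.3] [24.7 25.4] (202, 211, 26, 25) [0.4659 0.2695 0.006 ] | side [256.8 185.2] [14.8 19.3] (248, 180, 19, 13) [0.4656 0.2712 0.006 ]
red [202.  159.3] [17.7 18.1] (193, 151, 19, 18) [0.608  0.2978 0.024 ] | side [295.6 166.3] [12.6 12.8] (290, 161, 12, 12) [0.598  0.2773 0.024 ]
black [268.6 130.8] [20.7 22.9] (258, 121, 22, 21) [0.6774 0.1508 0.012 ] | side [342.3 181.8] [ 9.5 14.9] (335, 178, 15, 9) [0.6714 0.1406 0.012 ]
yellow [396.1 196.9] [35.8 36.6] (378, 179, 37, 37) [ 0.5218 -0.1358  0.012 ] | side [361.4 257.8] [27.6 37.2] (343, 245, 38, 27) [ 0.5167 -0.1456  0.012 ]
```

View pics/zs.png

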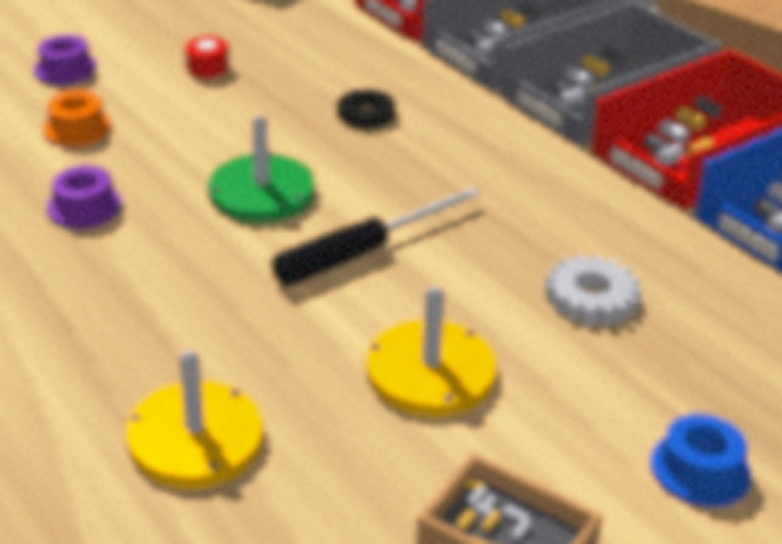

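View pics/zt.png

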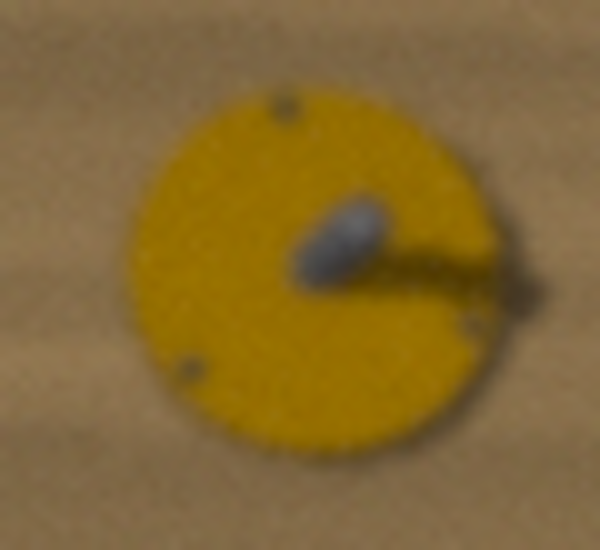

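```bash
python3 - <<'E'
from h import *
def tri(a,b):
    o1,d1=ray("top",*a);o2,d2=ray("side",*b);d1/=np.linalg.norm(d1);d2/=np.linalg.norm(d2)
    k=np.linalg.lstsq(np.c_[d1,-d2],o2-o1,rcond=None)[0];p,q=o1+d1*k[0],o2+d2*k[1];return np.round((p+q)/2,4),np.linalg.norm(p-q)
print("tip",tri((402,191),(362.6,236)))
print("base",onz("top",396,196.8,.012),onz("side",362.1,256,.012),"tip@.068",onz("top",402,191,.068),onz("side",362.6,236,.068))
# hole centres in side zoom
for n,u,v,z in(("wheel",593,282,.014),("ring",367,104,.012),("orange",75,102,.026),("cap",207,44,.024)):print(n,onz("side",235+u/3.4,150+v/3.4,z))
E
```

```text
tip (array([ 0.5243, -0.1382,  0.0639]), np.float64(0.0024944549026605805))
base [ 0.52198836 -0.13562956  0.012     ] [ 0.52154045 -0.14172323  0.012     ] tip@.068 [ 0.52464266 -0.1379258   0.068     ] [ 0.51958879 -0.14190069  0.068     ]
wheel [ 0.66064378 -0.140591    0.014     ]
ring [0.67676025 0.14514121 0.012     ]
orange [0.46579625 0.26524764 0.026     ]
cap [0.60930701 0.29542274 0.024     ]
```

Request:
{"fn": "step_arm", "kwargs": {"steps": [0,0,0,0,0,-0.12,0,0,0,0,0,-0.12,0,0,0,0,0,0], "grip": 1, "newtons": 40}}

```text
clock: 0.48
eef_pos: [0.1478, 0.6056, 0.228]
tool_rot: [[-1.0, -0.006, -0.002], [-0.006, 1.0, -0.005], [0.002, -0.005, -1.0]]
wrist_force: [-0.1, 0.5, 0.9]
finger_gap: 1.0
```

Request:
{"fn": "step_arm", "kwargs": {"steps": [-0.037,-0.053,0,0,0,0,-0.037,-0.053,0,0,0,0,-0.037,-0.053,0,0,0,0,-0.037,-0.053,0,0,0,0,-0.037,-0.053,0,0,0,0,-0.037,-0.053,0,0,0,0,-0.037,-0.053,0,0,0,0,-0.037,-0.053,0,0,0,0,-0.037,-0.053,0,0,0,0,-0.037,-0.053,0,0,0,0,-0.037,-0.053,0,0,0,0]}}

```text
clock: 1.85
eef_pos: [0.54, 0.0386, 0.2291]
tool_rot: [[-1.0, 0.011, 0.002], [0.011, 1.0, -0.005], [-0.002, -0.005, -1.0]]
wrist_force: [0.5, -0.0, 0.8]
finger_gap: 1.001
```

Request:
{"fn": "step_arm", "kwargs": {"steps": [-0.03,-0.044,0,0,0,-0.01,-0.03,-0.044,0,0,0,0,-0.03,-0.044,0.03,0,0,0,-0.031,-0.044,0.04,0,0,0,0,0,0.03,0,0,0,0,0,0,0,0,0]}}

```text
clock: 2.6
eef_pos: [0.6616, -0.1458, 0.1299]
tool_rot: [[-1.0, 0.02, 0.002], [0.02, 1.0, -0.004], [-0.002, -0.004, -1.0]]
wrist_force: [0.6, 0.6, 0.8]
finger_gap: 1.0
```

Request:
{"fn": "step_arm", "kwargs": {"steps": [0,0.008,0.02,0,0,-0.02,0,0,0.035,0,0,0,0,0,0.035,0,0,0,0,0,0,0,0,0]}}

```text
clock: 3.1
eef_pos: [0.6642, -0.1348, 0.0415]
tool_rot: [[-1.0, -0.004, 0.009], [-0.004, 1.0, -0.006], [-0.009, -0.006, -1.0]]
wrist_force: [-0.6, -0.2, 0.4]
finger_gap: 1.004
```

```bash
python3 - <<'E'
from h import *
o=get_obs();print(o["eef_pos"],o["wrist_force"])
a=get_image("top");b=get_image("side");x,y=map(int,proj("top",[.661,-.138,.01]));u,v=map(int,proj("side",[.661,-.138,.02]))
cv2.imwrite("pics/g1.png",np.hstack([cv2.resize(a[y-40:y+40,x-40:x+40],(390,390)),cv2.resize(b[v-40:v+40,u-40:u+40],(390,390))]))
E
```

```text
[ 0.66424663 -0.13480064  0.04152937] [-0.60760763 -0.24578386  0.3906709 ]
```

View pics/g1.png

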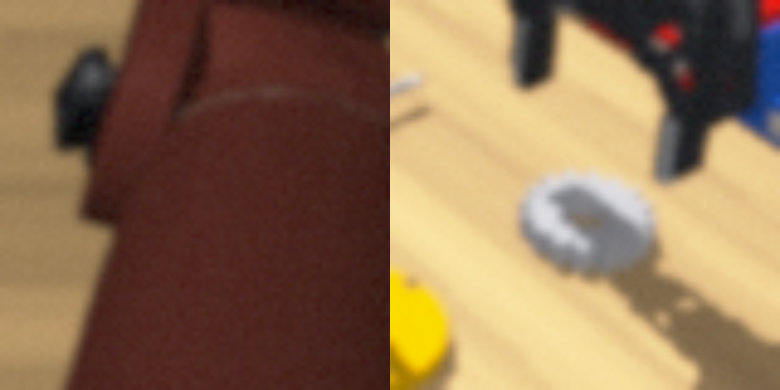

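The side view shows the wheel between the open fingers, just above them. Descending onto it now.

Request:
{"fn": "step_arm", "kwargs": {"steps": [0.003,-0.003,0.015,-0.006,0.009,0,0,0,0.014,0,0,0,0,0,0.008,0,0,0,0,0,0,0,0,0]}}

```text
clock: 3.7
eef_pos: [0.6674, -0.1401, 0.0113]
tool_rot: [[-1.0, -0.004, 0.014], [-0.004, 1.0, -0.004], [-0.014, -0.004, -1.0]]
wrist_force: [0.5, 0.4, 0.5]
finger_gap: 1.0
```

Request:
{"fn": "step_arm", "kwargs": {"steps": [0.006,0.002,0,-0.004,0.014,0,0,0,0,0,0,0]}}

```text
clock: 3.95
eef_pos: [0.6612, -0.1381, 0.0115]
tool_rot: [[-1.0, -0.004, -0.001], [-0.004, 1.0, -0.0], [0.001, -0.0, -1.0]]
wrist_force: [0.1, 0.1, -0.2]
finger_gap: 0.999
```

Request:
{"fn": "step_arm", "kwargs": {"steps": [0,0,0.005,0,0,0,0,0,0.005,0,0,0,0,0,0,0,0,0]}}

```text
clock: 4.32
eef_pos: [0.6615, -0.1381, 0.0014]
tool_rot: [[-1.0, -0.004, 0.0], [-0.004, 1.0, -0.0], [-0.0, -0.0, -1.0]]
wrist_force: [0.3, -0.7, 0.4]
finger_gap: 1.0
```

Request:
{"fn": "step_arm", "kwargs": {"steps": [0,0,0,0,0,0,0,0,0,0,0,0,0,0,0,0,0,0,0,0,0,0,0,0,0,0,0,0,0,0,0,0,0,0,0,0], "grip": 0, "newtons": 40}}

```text
clock: 5.08
eef_pos: [0.6621, -0.1383, 0.002]
tool_rot: [[-1.0, -0.004, 0.001], [-0.004, 1.0, -0.001], [-0.001, -0.001, -1.0]]
wrist_force: [-0.3, -0.4, -0.4]
finger_gap: 0.691
```

Request:
{"fn": "step_arm", "kwargs": {"steps": [0,0,-0.02,0,0,0,0,0,-0.035,0,0,0,0,0,-0.04,0,0,0,0,0,0,0,0,0]}}

```text
clock: 5.58
eef_pos: [0.6615, -0.1381, 0.1017]
tool_rot: [[-1.0, -0.004, 0.0], [-0.004, 1.0, -0.0], [-0.0, -0.0, -1.0]]
wrist_force: [0.4, 0.7, -1.8]
finger_gap: 0.69
```

Request:
{"fn": "step_arm", "kwargs": {"steps": [0.03,0,0,0,0,0,0.04,0,0,0,0,0,0.04,0,0,0,0,0,0.025,0,0,0,0,0,0,0,0,0,0,0]}}

```text
clock: 6.2
eef_pos: [0.5197, -0.1372, 0.0976]
tool_rot: [[-1.0, -0.004, -0.006], [-0.004, 1.0, 0.002], [0.006, 0.002, -1.0]]
wrist_force: [-0.3, 0.8, -1.8]
finger_gap: 0.689
```

Request:
{"fn": "step_arm", "kwargs": {"steps": [-0.003,-0.001,0,0.002,-0.006,0,0,0,0,0,0,0]}}

```text
clock: 6.45
eef_pos: [0.524, -0.1382, 0.0973]
tool_rot: [[-1.0, -0.004, 0.001], [-0.004, 1.0, -0.0], [-0.001, -0.0, -1.0]]
wrist_force: [0.6, 0.4, -0.9]
finger_gap: 0.692
```

```bash
cat > look.py <<'E'
from h import *
import sys
n=sys.argv[1];P=list(map(float,sys.argv[2:5]));r=int(sys.argv[5]) if len(sys.argv)>5 else 40
o=get_obs();print(np.round(o["eef_pos"],4),np.round(o["wrist_force"],1))
L=[]
for c in("top","side"):
    a=get_image(c);cv2.imwrite(f"pics/{n}_{c}.png",a);x,y=map(int,proj(c,P));print(c,x-r,y-r,"scale",390/(2*r));L.append(cv2.resize(a[max(y-r,0):y+r,x-r:x+r],(390,390),interpolation=2))
cv2.imwrite(f"pics/{n}.png",np.hstack(L))
E
python3 look.py p1 .522 -.138 .07
```

```text
[ 0.524  -0.1382  0.0973] [ 0.6  0.4 -0.9]
top 362 152 scale 4.875
side 322 193 scale 4.875
```

View pics/p1.png

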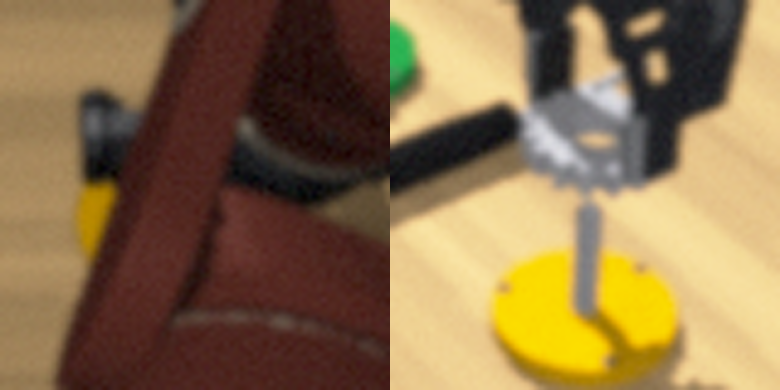

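```bash
python3 - <<'E'
from h import *
f=lambda X,Y:(322+(X-390)/4.875,193+Y/4.875)
print("hole",onz("side",*f(600,138),.110)); print("tip",onz("side",*f(590,206),.069));print("base",onz("side",*f(586,312),.012))
print("expected hole px",np.array(proj("side",[.523,-.138,.110])))
# whole wheel top rim ellipse: extents approx
E
python3 - <<'E'
import cv2
b=cv2.imread("pics/p1_side.png");cv2.imwrite("pics/p1z.png",cv2.resize(b[200:245,345:395],None,fx=12,fy=12,interpolation=2))
E
```

```text
hole [ 0.51864352 -0.14808634  0.11      ]
tip [ 0.52104491 -0.14139943  0.069     ]
base [ 0.51971602 -0.14442334  0.012     ]
expected hole px [363.66990359 218.18109931]
```

View pics/p1z.png

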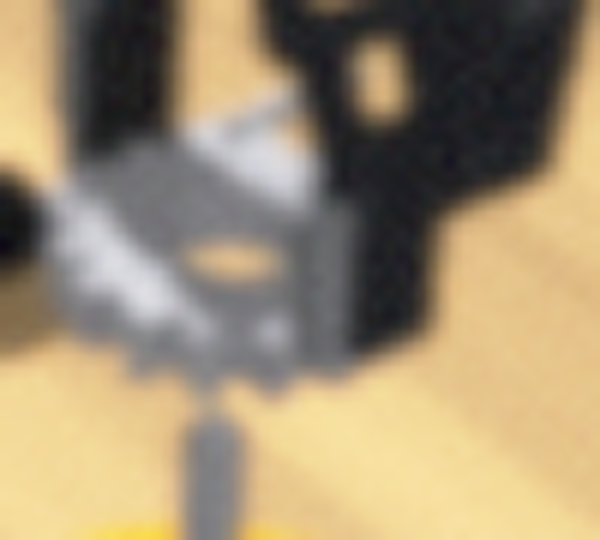

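```bash
python3 - <<'E'
from h import *
print(onz("side",364.6,221.8,.1025)); print(proj("side",[.523,-.138,.1025]))
print("tip",onz("side",345+212/12,200+408/12,.070))
E
```

```text
[ 0.5234818  -0.14100027  0.1025    ]
(np.float64(363.4986840337614), np.float64(221.16119311874))
tip [ 0.52222522 -0.13861399  0.07      ]
```

Request:
{"fn": "step_arm", "kwargs": {"steps": [0.001,0,0.01,0,0,0,0,0,0.01,0,0,0,0,0,0.01,0,0,0,0,0,0,0,0,0]}}

```text
clock: 7.05
eef_pos: [0.5229, -0.1379, 0.0642]
tool_rot: [[-1.0, -0.005, -0.001], [-0.005, 1.0, 0.001], [0.001, 0.001, -1.0]]
wrist_force: [-0.7, -0.1, -2.4]
finger_gap: 0.693
```

Request:
{"fn": "step_arm", "kwargs": {"steps": [0,0,0.012,0,0,0,0,0,0.012,0,0,0,0,0,0.012,0,0,0,0,0,0.01,0,0,0,0,0,0.002,0,0,0,0,0,0,0,0,0]}}

```text
clock: 7.8
eef_pos: [0.5232, -0.1381, 0.014]
tool_rot: [[-1.0, -0.005, -0.001], [-0.005, 1.0, 0.001], [0.001, 0.001, -1.0]]
wrist_force: [0.8, 0.2, -1.7]
finger_gap: 0.69
```

Request:
{"fn": "step_arm", "kwargs": {"steps": [0,0,0.001,0,0,0,0,0,0,0,0,0]}}

```text
clock: 8.05
eef_pos: [0.5236, -0.1382, 0.0141]
tool_rot: [[-1.0, -0.005, -0.001], [-0.005, 1.0, 0.0], [0.001, 0.001, -1.0]]
wrist_force: [-0.4, 0.1, -1.0]
finger_gap: 0.695
```

Request:
{"fn": "step_arm", "kwargs": {"steps": [0,0,0,0,0,0,0,0,0,0,0,0,0,0,0,0,0,0,0,0,0,0,0,0,0,0,-0.03,0,0,0,0,0,-0.06,0,0,0,0,0,-0.05,0,0,0,0,0,0,0,0,0], "grip": 1}}

```text
clock: 9.05
eef_pos: [0.5237, -0.1384, 0.1577]
tool_rot: [[-1.0, -0.005, -0.001], [-0.005, 1.0, 0.0], [0.001, 0.0, -1.0]]
wrist_force: [-0.6, -1.2, -0.3]
finger_gap: 0.998
```

Request:
{"fn": "step_arm", "kwargs": {"steps": [-0.022,0.041,0,0,0,0,-0.022,0.041,0,0,0,0,-0.022,0.041,0,0,0,0,-0.022,0.041,0,0,0,0,-0.022,0.041,0,0,0,0,-0.022,0.041,0,0,0,0,-0.022,0.041,0,0,0,0,0,0,0,0,0,0]}}

```text
clock: 10.05
eef_pos: [0.6765, 0.1572, 0.1448]
tool_rot: [[-1.0, -0.002, -0.015], [-0.002, 1.0, -0.001], [0.015, -0.001, -1.0]]
wrist_force: [0.1, 0.2, -0.2]
finger_gap: 0.996
```

```bash
python3 look.py q1 .522 -.138 .03
```

```text
[0.6765 0.1572 0.1448] [ 0.1  0.2 -0.2]
top 358 155 scale 4.875
side 321 208 scale 4.875
```

View pics/q1.png

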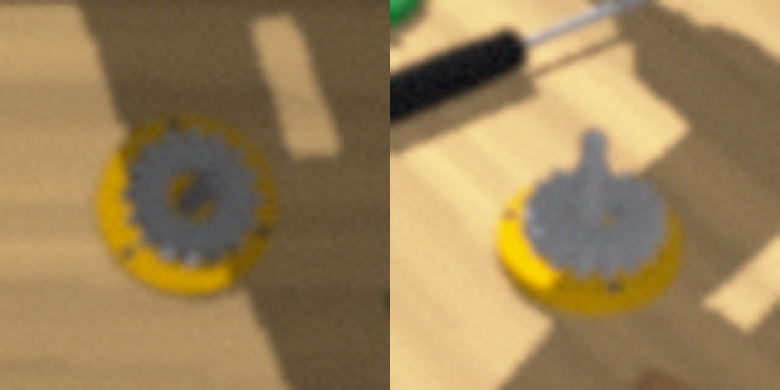

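The wheel is threaded and flat on the yellow plate. Its centre in the top crop is (195,193) against (187,205) for the plate. Moving on to the ring.

Request:
{"fn": "step_arm", "kwargs": {"steps": [-0.001,-0.009,0.02,0,-0.015,0,0,0,0.04,0,0,0,0,0,0.035,0,0,0,0,0,0.02,0,0,0,0,0,0,0,0,0]}}

```text
clock: 10.78
eef_pos: [0.6742, 0.1385, 0.0263]
tool_rot: [[-1.0, 0.008, -0.001], [0.008, 1.0, -0.003], [0.001, -0.003, -1.0]]
wrist_force: [-0.3, 0.0, -0.0]
finger_gap: 0.997
```

Request:
{"fn": "step_arm", "kwargs": {"steps": [-0.003,0.009,0,-0.003,0,-0.008,0,0,0,0,0,0,0,0,0.012,0,0,0,0,0,0.012,0,0,0,0,0,0,0,0,0]}}

```text
clock: 11.4
eef_pos: [0.6808, 0.1484, 0.0058]
tool_rot: [[-1.0, -0.001, 0.006], [-0.001, 1.0, 0.001], [-0.006, 0.001, -1.0]]
wrist_force: [-0.7, 0.2, -1.5]
finger_gap: 1.0
```

Request:
{"fn": "step_arm", "kwargs": {"steps": [0.003,0,0.005,0,0.006,0,0,0,0,0,0,0]}}

```text
clock: 11.65
eef_pos: [0.6774, 0.1483, 0.0001]
tool_rot: [[-1.0, -0.001, -0.001], [-0.001, 1.0, 0.001], [0.001, 0.001, -1.0]]
wrist_force: [-0.3, 0.3, -0.1]
finger_gap: 0.999
```

Request:
{"fn": "step_arm", "kwargs": {"steps": [0,0,0,0,0,0]}}

```text
clock: 11.78
eef_pos: [0.6776, 0.1483, 0.0003]
tool_rot: [[-1.0, -0.001, -0.0], [-0.001, 1.0, 0.001], [0.0, 0.001, -1.0]]
wrist_force: [-0.1, 0.0, 0.9]
finger_gap: 0.999
```

Request:
{"fn": "step_arm", "kwargs": {"steps": [0,0,-0.001,0,0,0,0,0,0,0,0,0,0,0,0,0,0,0,0,0,0,0,0,0,0,0,0,0,0,0,0,0,0,0,0,0,0,0,0,0,0,0], "grip": 0, "newtons": 30}}

```text
clock: 12.65
eef_pos: [0.6784, 0.1485, 0.0025]
tool_rot: [[-1.0, -0.001, 0.002], [-0.001, 1.0, 0.001], [-0.002, 0.001, -1.0]]
wrist_force: [0.6, 0.5, 0.4]
finger_gap: 0.584
```

Request:
{"fn": "step_arm", "kwargs": {"steps": [0,0,-0.02,0,0,0,0,0,-0.04,0,0,0,0,0,-0.04,0,0,0,0,0,-0.02,0,0,0,0,0,0,0,0,0]}}

```text
clock: 13.28
eef_pos: [0.6782, 0.1483, 0.1293]
tool_rot: [[-1.0, -0.001, 0.002], [-0.001, 1.0, 0.001], [-0.002, 0.001, -1.0]]
wrist_force: [-0.1, -0.3, -0.5]
finger_gap: 0.584
```

Request:
{"fn": "step_arm", "kwargs": {"steps": [0.022,-0.041,0,0,0,0,0.022,-0.041,0,0,0,0,0.022,-0.041,0,0,0,0,0.022,-0.041,0,0,0,0,0.022,-0.041,0,0,0,0,0.022,-0.041,0,0,0,0,0.022,-0.041,0,0,0,0,0,0,0,0,0,0,0,0,0,0,0,0]}}

```text
clock: 14.4
eef_pos: [0.5116, -0.1445, 0.1135]
tool_rot: [[-1.0, -0.002, -0.019], [-0.002, 1.0, 0.007], [0.019, 0.007, -1.0]]
wrist_force: [1.0, 0.1, -0.3]
finger_gap: 0.584
```

Request:
{"fn": "step_arm", "kwargs": {"steps": [-0.0105,0.0065,0.01,0.007,-0.019,0,0,0,0,0,0,0]}}

```text
clock: 14.65
eef_pos: [0.5221, -0.1358, 0.1017]
tool_rot: [[-1.0, -0.004, -0.002], [-0.004, 1.0, 0.001], [0.002, 0.001, -1.0]]
wrist_force: [-0.1, -0.0, -0.6]
finger_gap: 0.583
```

```bash
python3 look.py p2 .522 -.138 .07; python3 - <<'E'
import cv2
b=cv2.imread("pics/p2_side.png");cv2.imwrite("pics/p2z.png",cv2.resize(b[200:265,330:400],None,fx=8,fy=8,interpolation=2))
E
```

```text
[ 0.5221 -0.1358  0.1017] [-0.1 -0.  -0.6]
top 362 152 scale 4.875
side 322 193 scale 4.875
```

View pics/p2z.png

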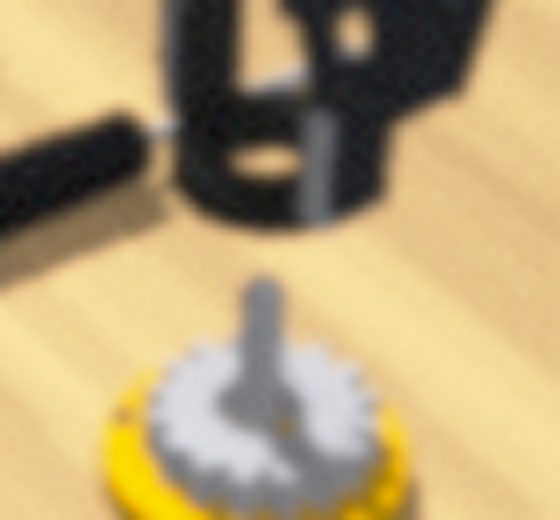

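```bash
python3 - <<'E'
from h import *
print(onz("side",363.1,220,.106),onz("side",362.75,234.8,.07))
E
```

```text
[ 0.52170982 -0.13807289  0.106     ] [ 0.52069563 -0.14084622  0.07      ]
```

Request:
{"fn": "step_arm", "kwargs": {"steps": [0,-0.002,0.012,0,0,0,0,0,0.012,0,0,0,0,0,0,0,0,0]}}

```text
clock: 15.12
eef_pos: [0.5227, -0.1385, 0.0775]
tool_rot: [[-1.0, -0.005, -0.001], [-0.005, 1.0, -0.0], [0.001, -0.0, -1.0]]
wrist_force: [-0.1, -0.3, -0.6]
finger_gap: 0.584
```

Request:
{"fn": "step_arm", "kwargs": {"steps": [0.001,0,0.012,0,0,0,0,0,0.012,0,0,0,0,0,0.012,0,0,0,0,0,0.009,0,0,0,0,0,0.002,0,0,0,0,0,0,0,0,0]}}

```text
clock: 15.88
eef_pos: [0.5217, -0.1389, 0.0284]
tool_rot: [[-1.0, -0.004, -0.002], [-0.004, 1.0, -0.0], [0.002, -0.0, -1.0]]
wrist_force: [0.5, -0.1, 0.3]
finger_gap: 0.583
```

Request:
{"fn": "step_arm", "kwargs": {"steps": [0,0,0,0,0,0,0,0,0,0,0,0,0,0,0,0,0,0,0,0,0,0,0,0,0,0,-0.03,0,0,0,0,0,-0.06,0,0,0,0,0,-0.05,0,0,0,0,0,0,0,0,0], "grip": 1}}

```text
clock: 16.88
eef_pos: [0.5212, -0.1386, 0.1711]
tool_rot: [[-1.0, -0.004, -0.004], [-0.004, 1.0, 0.001], [0.004, 0.001, -1.0]]
wrist_force: [-0.6, 0.8, -0.3]
finger_gap: 1.002
```

Request:
{"fn": "step_arm", "kwargs": {"steps": [0.006,0.045,0,0,0,0,0.006,0.045,0,0,0,0,0.006,0.045,0,0,0,0,0.006,0.045,0,0,0,0,0.006,0.045,0,0,0,0,0.006,0.045,0,0,0,0,0.006,0.045,0,0,0,0,0.006,0.045,0,0,0,0,0.005,0.04,0,0,0,0,0,0,0,0,0,0]}}

```text
clock: 18.12
eef_pos: [0.4589, 0.272, 0.1583]
tool_rot: [[-1.0, -0.001, -0.02], [-0.001, 1.0, -0.002], [0.02, -0.002, -1.0]]
wrist_force: [-0.6, 0.0, -0.0]
finger_gap: 0.999
```

```bash
python3 look.py q2 .522 -.138 .03
```

```text
[0.4589 0.272  0.1583] [-0.6  0.  -0. ]
top 358 155 scale 4.875
side 321 208 scale 4.875
```

View pics/q2.png

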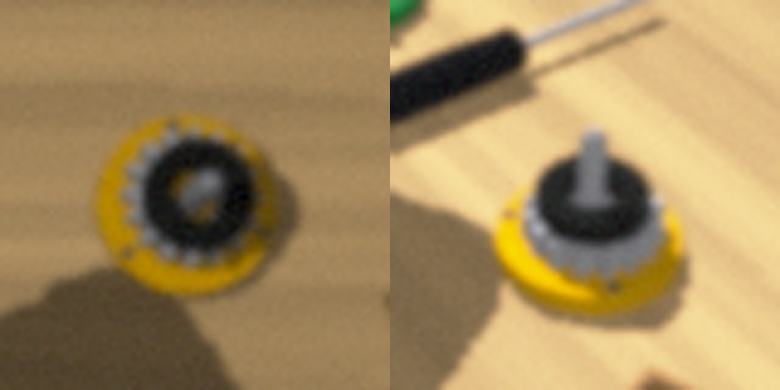

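The ring is flat and centred on the wheel, around (200,195) in the top crop. Next is the orange drum.

Request:
{"fn": "step_arm", "kwargs": {"steps": [-0.007,-0.0045,0,-0.002,-0.02,0,0,0,0,0,0,0,0,0,0.035,0,0,0,0,0,0.04,0,0,0,0,0,0.035,0,0,0,0,0,0,0,0,0]}}

```text
clock: 18.98
eef_pos: [0.47, 0.2599, 0.0467]
tool_rot: [[-1.0, 0.01, 0.005], [0.01, 1.0, -0.0], [-0.005, -0.0, -1.0]]
wrist_force: [-0.7, 0.2, 0.6]
finger_gap: 1.001
```

Request:
{"fn": "step_arm", "kwargs": {"steps": [0.004,0.0075,0,0,0.005,-0.01,0,0,0,0,0,0,0,0,0.018,0,0,0,0,0,0.015,0,0,0,0,0,0,0,0,0]}}

```text
clock: 19.6
eef_pos: [0.4695, 0.2689, 0.0169]
tool_rot: [[-1.0, 0.001, 0.008], [0.001, 1.0, 0.003], [-0.008, 0.003, -1.0]]
wrist_force: [-0.7, 0.7, -0.1]
finger_gap: 0.997
```

Request:
{"fn": "step_arm", "kwargs": {"steps": [0.0035,-0.001,0.004,0.003,0.008,0,0,0,0.003,0,0,0,0,0,0,0,0,0]}}

```text
clock: 19.98
eef_pos: [0.4659, 0.2678, 0.0093]
tool_rot: [[-1.0, 0.001, -0.001], [0.001, 1.0, -0.0], [0.001, -0.0, -1.0]]
wrist_force: [0.1, 0.5, 0.0]
finger_gap: 0.994
```

```bash
python3 look.py g3 .466 .2675 .02 30
```

```text
[0.4659 0.2678 0.0093] [0.1 0.5 0. ]
top 183 192 scale 6.5
side 227 151 scale 6.5
```

View pics/g3.png

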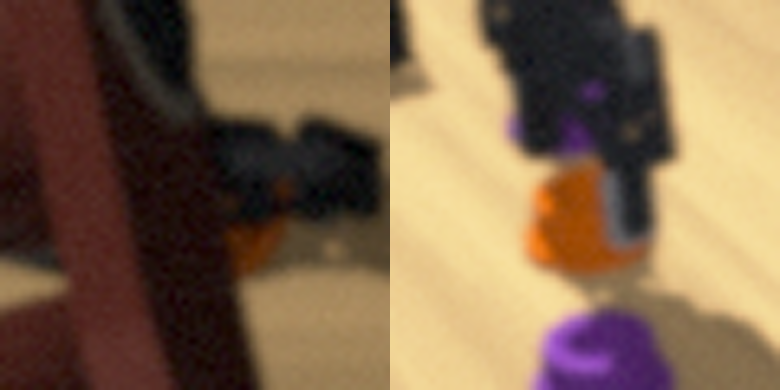

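The fingers straddle the drum body above the flange. Closing.

Request:
{"fn": "step_arm", "kwargs": {"steps": [0,0,0,0,0,0,0,0,0,0,0,0,0,0,0,0,0,0,0,0,0,0,0,0,0,0,0,0,0,0,0,0,0,0,0,0,0,0,0,0,0,0], "grip": 0, "newtons": 30}}

```text
clock: 20.95
eef_pos: [0.4668, 0.2682, 0.0106]
tool_rot: [[-1.0, 0.001, 0.001], [0.001, 1.0, 0.001], [-0.001, 0.001, -1.0]]
wrist_force: [-0.2, 0.2, 1.2]
finger_gap: 0.526
```

Request:
{"fn": "step_arm", "kwargs": {"steps": [0,0,-0.02,0,0,0,0,0,-0.04,0,0,0,0,0,-0.05,0,0,0,0,0,-0.03,0,0,0,0,0,0,0,0,0]}}

```text
clock: 21.58
eef_pos: [0.4648, 0.2674, 0.1514]
tool_rot: [[-1.0, 0.001, -0.004], [0.001, 1.0, -0.001], [0.004, -0.001, -1.0]]
wrist_force: [-0.4, -0.3, -1.8]
finger_gap: 0.523
```

Request:
{"fn": "step_arm", "kwargs": {"steps": [-0.006,-0.045,0,0,0,0,-0.006,-0.045,0,0,0,0,-0.006,-0.045,0,0,0,0,-0.006,-0.045,0,0,0,0,-0.006,-0.045,0,0,0,0,-0.006,-0.045,0,0,0,0,-0.006,-0.045,0,0,0,0,-0.006,-0.045,0,0,0,0,-0.006,-0.04,0,0,0,0,0,0,0,0,0,0,0,0,0,0,0,0]}}

```text
clock: 22.95
eef_pos: [0.508, -0.1422, 0.1249]
tool_rot: [[-0.999, -0.001, -0.036], [-0.001, 1.0, 0.006], [0.036, 0.006, -0.999]]
wrist_force: [0.6, -0.5, -2.1]
finger_gap: 0.523
```

Request:
{"fn": "step_arm", "kwargs": {"steps": [-0.014,0.004,0.006,0.006,-0.036,0,0,0,0,0,0,0]}}

```text
clock: 23.2
eef_pos: [0.5206, -0.1355, 0.116]
tool_rot: [[-1.0, -0.004, -0.003], [-0.004, 1.0, 0.002], [0.003, 0.002, -1.0]]
wrist_force: [-0.3, 0.1, -1.0]
finger_gap: 0.524
```

```bash
python3 look.py p3 .522 -.138 .09
```

```text
[ 0.5206 -0.1355  0.116 ] [-0.3  0.1 -1. ]
top 364 150 scale 4.875
side 322 186 scale 4.875
```

View pics/p3.png

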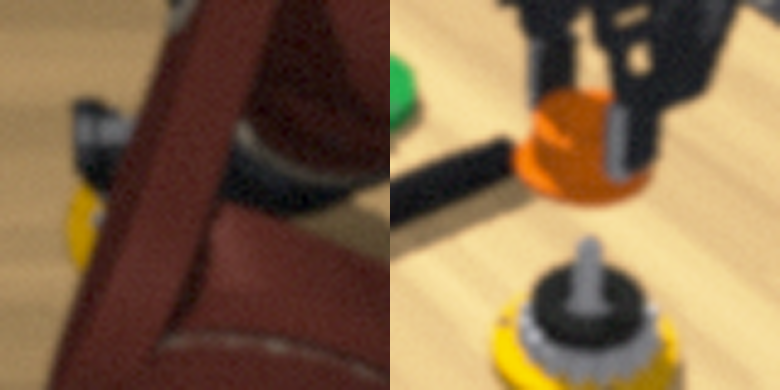

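```bash
python3 - <<'E'
import cv2
b=cv2.imread("pics/p3_side.png");cv2.imwrite("pics/p3z.png",cv2.resize(b[195:265,335:395],None,fx=8,fy=8,interpolation=2))
E
```

```text
(no output)
```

View pics/p3z.png

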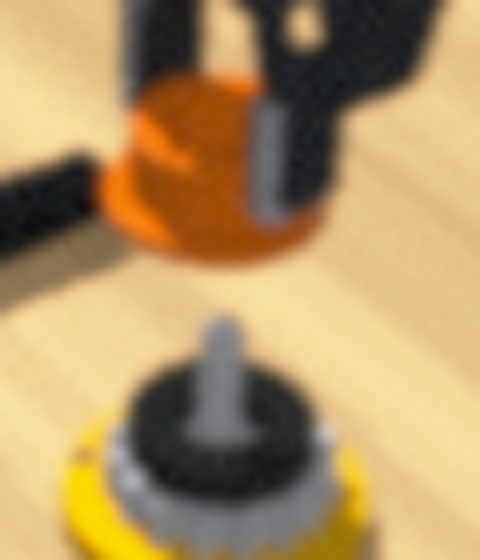

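Request:
{"fn": "step_arm", "kwargs": {"steps": [-0.001,-0.0025,0.01,0.002,-0.003,0,0,0,0.01,0,0,0,0,0,0.006,0,0,0,0,0,0,0,0,0]}}

```text
clock: 23.8
eef_pos: [0.5214, -0.1383, 0.089]
tool_rot: [[-1.0, -0.004, 0.0], [-0.004, 1.0, -0.001], [-0.0, -0.001, -1.0]]
wrist_force: [-0.1, -0.3, -0.5]
finger_gap: 0.521
```

```bash
python3 - <<'E'
from h import *
b=get_image("side");cv2.imwrite("pics/p3b.png",cv2.resize(b[205:265,335:395],None,fx=8,fy=8,interpolation=2))
for P in([.5205,-.138,.079],[.5215,-.138,.07]):print(proj("side",P))
E
```

```text
(np.float64(362.02083423500386), np.float64(230.7102750976457))
(np.float64(362.20957988470127), np.float64(233.96962071775025))
```

View pics/p3b.png

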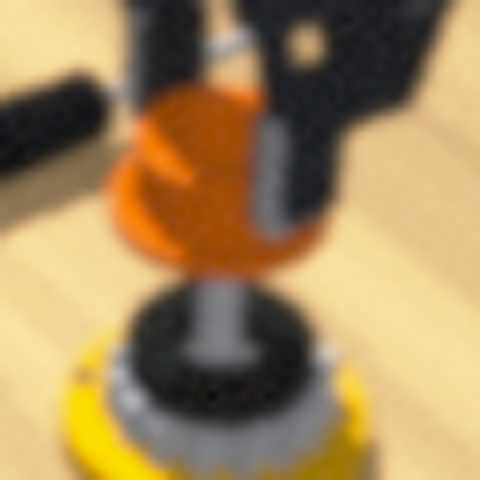

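The flange centre column (~218) lines up with the pin (~219) in the crop. Lowering.

Request:
{"fn": "step_arm", "kwargs": {"steps": [0,0,0.01,0,0,0,0,0,0.01,0,0,0,0,0,0.01,0,0,0,0,0,0.007,0,0,0,0,0,0.002,0,0,0,0,0,0,0,0,0]}}

```text
clock: 24.6
eef_pos: [0.522, -0.1386, 0.0486]
tool_rot: [[-1.0, -0.004, 0.001], [-0.004, 1.0, -0.001], [-0.001, -0.001, -1.0]]
wrist_force: [-0.1, -0.7, -1.2]
finger_gap: 0.527
```

Request:
{"fn": "step_arm", "kwargs": {"steps": [0,0,0.001,0,0,0,0,0,0,0,0,0]}}

```text
clock: 24.85
eef_pos: [0.5224, -0.1388, 0.0488]
tool_rot: [[-1.0, -0.004, 0.001], [-0.004, 1.0, -0.001], [-0.001, -0.001, -1.0]]
wrist_force: [0.3, -0.2, -0.5]
finger_gap: 0.521
```

Request:
{"fn": "step_arm", "kwargs": {"steps": [0,0,0,0,0,0,0,0,0,0,0,0,0,0,0,0,0,0,0,0,0,0,0,0,0,0,-0.03,0,0,0,0,0,-0.06,0,0,0,0,0,-0.04,0,0,0,0,0,0,0,0,0], "grip": 1}}

```text
clock: 25.85
eef_pos: [0.5217, -0.1384, 0.1813]
tool_rot: [[-1.0, -0.004, -0.0], [-0.004, 1.0, -0.001], [0.0, -0.001, -1.0]]
wrist_force: [-0.2, -0.4, -1.0]
finger_gap: 1.001
```

Request:
{"fn": "step_arm", "kwargs": {"steps": [-0.0085,0.043,0,0,0,0,-0.0085,0.043,0,0,0,0,-0.0085,0.043,0,0,0,0,-0.0085,0.043,0,0,0,0,-0.0085,0.043,0,0,0,0,-0.0085,0.043,0,0,0,0,-0.0085,0.043,0,0,0,0,-0.0085,0.043,0,0,0,0,-0.0085,0.043,0,0,0,0,-0.0085,0.043,0,0,0,0,0,0,0,0,0,0]}}

```text
clock: 27.22
eef_pos: [0.6, 0.3036, 0.1596]
tool_rot: [[-1.0, -0.001, -0.025], [-0.001, 1.0, -0.005], [0.025, -0.005, -1.0]]
wrist_force: [0.9, 0.2, -0.1]
finger_gap: 0.999
```

```bash
python3 look.py q3 .522 -.138 .04
```

```text
[0.6    0.3036 0.1596] [ 0.9  0.2 -0.1]
top 359 154 scale 4.875
side 321 205 scale 4.875
```

View pics/q3.png

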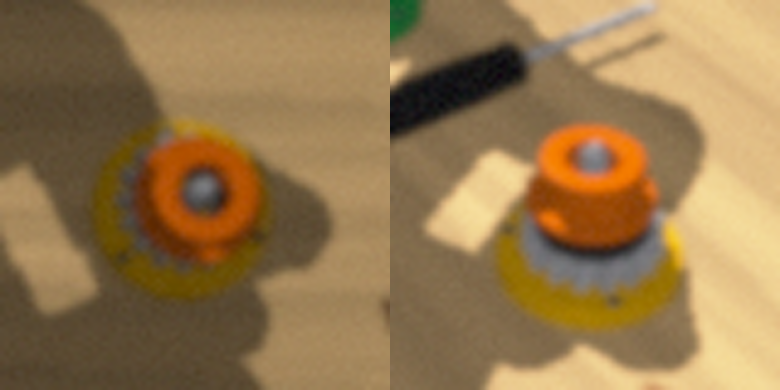

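The drum sits upright on the ring with the pin tip centred in its hole at (205,190). Next is the cap.

Request:
{"fn": "step_arm", "kwargs": {"steps": [-0.0085,-0.0055,0,-0.005,-0.025,0,0,0,0,0,0,0,0,0,0.035,0,0,0,0,0,0.04,0,0,0,0,0,0.03,0,0,0,0,0,0,0,0,0]}}

```text
clock: 28.08
eef_pos: [0.6107, 0.289, 0.0535]
tool_rot: [[-1.0, 0.01, 0.005], [0.01, 1.0, -0.001], [-0.005, -0.0, -1.0]]
wrist_force: [-0.5, 0.3, 0.0]
finger_gap: 1.004
```

Request:
{"fn": "step_arm", "kwargs": {"steps": [0.002,0.0085,0,0,0.005,-0.01,0,0,0,0,0,0,0,0,0.018,0,0,0,0,0,0.015,0,0,0,0,0,0,0,0,0]}}

```text
clock: 28.7
eef_pos: [0.6118, 0.2987, 0.0239]
tool_rot: [[-1.0, -0.0, 0.007], [-0.0, 1.0, 0.002], [-0.007, 0.002, -1.0]]
wrist_force: [-0.4, 0.1, 0.6]
finger_gap: 0.999
```

Request:
{"fn": "step_arm", "kwargs": {"steps": [0.003,0,0.008,0.002,0.007,0,0,0,0.008,0,0,0,0,0,0,0,0,0]}}

```text
clock: 29.08
eef_pos: [0.6085, 0.2987, 0.0064]
tool_rot: [[-1.0, -0.0, -0.001], [-0.0, 1.0, -0.0], [0.001, -0.0, -1.0]]
wrist_force: [0.5, 0.2, -1.0]
finger_gap: 1.0
```

Request:
{"fn": "step_arm", "kwargs": {"steps": [0,0,0,0,0,0,0,0,0,0,0,0,0,0,0,0,0,0,0,0,0,0,0,0,0,0,0,0,0,0,0,0,0,0,0,0,0,0,0,0,0,0,0,0,0,0,0,0], "grip": 0, "newtons": 30}}

```text
clock: 30.08
eef_pos: [0.6092, 0.2989, 0.0074]
tool_rot: [[-1.0, -0.0, 0.0], [-0.0, 1.0, 0.0], [-0.0, 0.0, -1.0]]
wrist_force: [0.9, -0.0, -0.5]
finger_gap: 0.451
```

Request:
{"fn": "step_arm", "kwargs": {"steps": [0,0,-0.02,0,0,0,0,0,-0.04,0,0,0,0,0,-0.05,0,0,0,0,0,-0.05,0,0,0,0,0,0,0,0,0]}}

```text
clock: 30.7
eef_pos: [0.61, 0.2991, 0.1786]
tool_rot: [[-1.0, -0.0, 0.004], [-0.0, 1.0, 0.002], [-0.004, 0.002, -1.0]]
wrist_force: [0.1, -0.0, -1.4]
finger_gap: 0.453
```

Request:
{"fn": "step_arm", "kwargs": {"steps": [0.0085,-0.043,0,0,0,0,0.0085,-0.043,0,0,0,0,0.0085,-0.043,0,0,0,0,0.0085,-0.043,0,0,0,0,0.0085,-0.043,0,0,0,0,0.0085,-0.043,0,0,0,0,0.0085,-0.043,0,0,0,0,0.0085,-0.043,0,0,0,0,0.0085,-0.043,0,0,0,0,0.006,-0.043,0,0,0,0,0,0,0,0,0,0,0,0,0,0,0,0]}}

```text
clock: 32.2
eef_pos: [0.5226, -0.1426, 0.1803]
tool_rot: [[-1.0, -0.002, 0.007], [-0.002, 1.0, 0.003], [-0.007, 0.003, -1.0]]
wrist_force: [-0.4, -0.2, -0.8]
finger_gap: 0.451
```

Request:
{"fn": "step_arm", "kwargs": {"steps": [0,0.0045,0.02,0.003,0.007,0,0,0,0.03,0,0,0,0,0,0.025,0,0,0,0,0,0,0,0,0]}}

```text
clock: 32.7
eef_pos: [0.5219, -0.1322, 0.0992]
tool_rot: [[-1.0, -0.008, -0.003], [-0.008, 1.0, 0.002], [0.003, 0.002, -1.0]]
wrist_force: [-0.4, 0.1, 0.2]
finger_gap: 0.454
```

Request:
{"fn": "step_arm", "kwargs": {"steps": [-0.0005,-0.006,0,0.002,-0.003,0.006,0,0,0,0,0,0]}}

```text
clock: 32.95
eef_pos: [0.5232, -0.1376, 0.1]
tool_rot: [[-1.0, -0.004, 0.001], [-0.004, 1.0, -0.001], [-0.001, -0.001, -1.0]]
wrist_force: [-0.8, 0.2, 0.1]
finger_gap: 0.451
```

```bash
python3 - <<'E'
from h import *
print(get_obs()["eef_pos"]);b=get_image("side");cv2.imwrite("pics/p4.png",cv2.resize(b[195:265,335:395],None,fx=8,fy=8,interpolation=2))
E
```

```text
[ 0.5231778  -0.13759088  0.09996072]
```

View pics/p4.png

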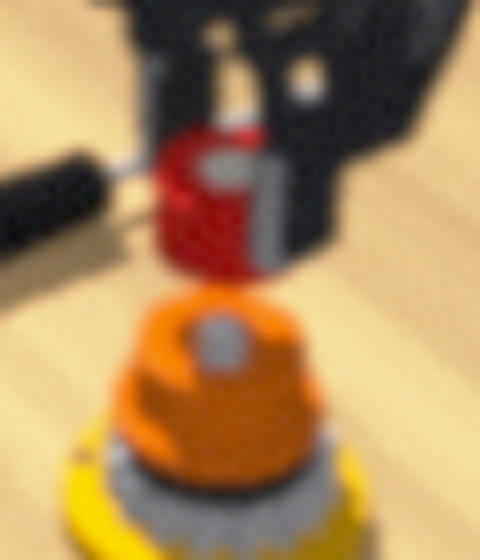

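The cap hangs upright over the pin, with its dot at crop (228,168) and the pin tip at (222,340). Lowering.

Request:
{"fn": "step_arm", "kwargs": {"steps": [0.001,0,0.007,0,0,0,0,0,0.008,0,0,0,0,0,0.007,0,0,0,0,0,0.004,0,0,0,0,0,0.001,0,0,0,0,0,0,0,0,0]}}

```text
clock: 33.75
eef_pos: [0.523, -0.1381, 0.0725]
tool_rot: [[-1.0, -0.003, 0.003], [-0.003, 1.0, -0.001], [-0.003, -0.001, -1.0]]
wrist_force: [-0.5, 0.8, 0.4]
finger_gap: 0.453
```

Request:
{"fn": "step_arm", "kwargs": {"steps": [0.001,0,0.001,0,0.003,0,0,0,0,0,0,0]}}

```text
clock: 34.0
eef_pos: [0.5222, -0.1382, 0.0719]
tool_rot: [[-1.0, -0.003, 0.0], [-0.003, 1.0, -0.002], [-0.0, -0.002, -1.0]]
wrist_force: [0.8, 0.6, -0.6]
finger_gap: 0.45
```

Request:
{"fn": "step_arm", "kwargs": {"steps": [0,0,0,0,0,0,0,0,0,0,0,0,0,0,0,0,0,0,0,0,0,0,0,0,0,0,-0.03,0,0,0,0,0,-0.05,0,0,0,0,0,-0.03,0,0,0,0,0.04,0,0,0,0,0,0.04,0,0,0,0,0,0.04,0,0,0,0,0,0.04,0,0,0,0,0,0,0,0,0,0], "grip": 1}}

```text
clock: 35.5
eef_pos: [0.5223, 0.0258, 0.1869]
tool_rot: [[-1.0, -0.001, 0.004], [-0.001, 1.0, -0.002], [-0.004, -0.002, -1.0]]
wrist_force: [-0.7, -0.6, -0.2]
finger_gap: 0.999
```

```bash
python3 look.py q4 .522 -.138 .05
```

```text
[0.5223 0.0258 0.1869] [-0.7 -0.6 -0.2]
top 360 153 scale 4.875
side 321 201 scale 4.875
```

View pics/q4.png

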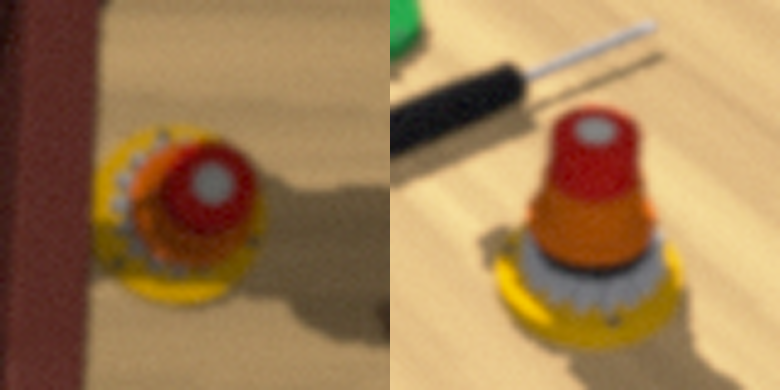

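View pics/q4_top.png

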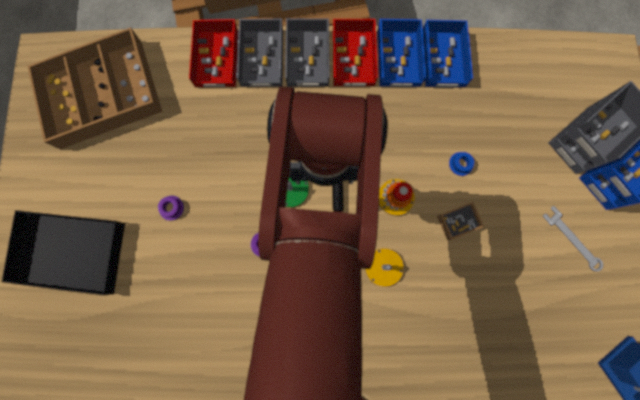

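The stack is complete and upright, and the blue drum (462,163) and tray (462,221) haven't moved. I'll check the cap dot's position, then hand in.

```bash
python3 - <<'E'
from h import *
a=onz("top",360+212/4.875,153+185/4.875,.088);b=onz("side",321+(596-390)/4.875,201+130/4.875,.088);print(a,b)
o1,d1=ray("top",360+212/4.875,153+185/4.875);o2,d2=ray("side",321+(596-390)/4.875,201+130/4.875)
k=np.linalg.lstsq(np.c_[d1,-d2],o2-o1,rcond=None)[0];print("tri",o1+d1*k[0],o2+d2*k[1])
hand_in()
E
```

```text
[ 0.52100042 -0.13680518  0.088     ] [ 0.52137747 -0.14034344  0.088     ]
tri [ 0.52147663 -0.13735062  0.08544874] [ 0.52313654 -0.1382554   0.08595201]
the job is handed in; nothing more can be done
```

I threaded the toothed wheel, rubber ring, orange drum (flange down) and red cap, in that order, onto the pin of the farther yellow fixture. I then moved the open gripper clear and handed the job in at about 35.5 s of the 102 s allowed. The hand-in gives no verdict.

**Last checks:**
- **Stack:** the final pictures show it upright and flat. The cap's dot is at about (0.521, −0.138), within about 2 mm of the pin in x and y. Seen from both cameras, it comes out at 86 mm high, against 88 mm expected.
- **Wheel:** it sat about 3 mm off the pin's axis in x, inside the 9 mm limit.
- **Blue drum and tray:** both are where they started in the last pictures.
- **Screwdriver:** the arm hid part of it in the top view. The side view shows it where it was, and nothing touched it.

**Disagreement:** the two cameras differed by 3–6 mm in y throughout. I used their average for y, and it held up against the robot's own position after each grasp.

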